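Load the swing-out rotor with mixed centrifuge tubes

ROBOT

A 6-joint arm with a two-finger parallel gripper is mounted at the origin on a cart in front of the work surface, level with it; the furniture and walls round the work are solid. World frame = base frame: x ahead of the robot, y to its left, z up, the work surface at z = 0. Lengths are in mm, angles in rad, forces in N, time in s.
With the tool pointing down it reaches from about 300 to 775 mm from the base axis. Payload 14.6 kg.
Tool frame: the origin (TCP) lies on the centre line of the jaws, within the pads' length; the fingertips stand 8 mm ahead of it and the grasp point (between the pads) lies 11 mm behind it; z points along the fingers, y is the line along which they close (so a half turn about z gives the same grasp; the last joint's range is limited). The gripper opens to 94 mm and grips with 3 to 60 N. Pads are 16 mm wide; open, the fingers measure 119 mm over their backs; the gripper's body (75 mm by 177 mm) begins 78 mm behind the grasp point.
Start: joints at [1.139, 0.3, 1.521, -0, 1.321, -0.067], TCP at [196.216, 513.798, 213.446] pointing down, gripper open.
Joint ranges: [-3.03, 3.03], [-0.79, 2.21], [0.23, 2.52], [-1.04, 4.18], [0, 3.07], [-2.55, 2.55]. Speed limits (rad/s): [2.22, 2.22, 2.57, 3.14, 3.14, 3.14].

INTERFACE

Orientations are given as [roll, pitch, yaw] about the fixed x, y, z axes, in that order (R = Rz(yaw) Ry(pitch) Rx(roll)).
In Python, from cell import manip gives the robot as it stands.
- The arm moves only by the tool jog_arm, never from a script. Its argument "rows" is one flat list of numbers, 7 for each row, row after row: the shift along the world's x, y, z in cm, then the turn, a rotation vector about the world's x, y, z in rad, then the closure, from 0 (fully open) to 1 (shut). In form: [dx, dy, dz, rx, ry, rz, fingers, dx, dy, dz, rx, ry, rz, fingers, ...]. A call has 1 to 20 rows; each row shifts and turns the commanded pose from where the row before left it; what a row does not reach is not made up. A row lasts 1/12 s, in which the tool goes at most 41.7 mm and 7.16 degrees, less where a joint would pass 70% of its speed; a pose out of reach is approached as far as the arm can. A call with a gripper value outside its range is refused whole. The fingers move at their own pace and stop on an object; "newtons" is the grip in N (left out, the last holds). Time passes only in rows, so rows that do not move let the fingers close. It gives the time, the measured TCP pose, the force, the opening and the grip force at its end, in the units of the state.
- manip.read_state(): the state, without advancing time (a new reading comes with each control period).
- manip.camera(name): name is "side" or "top" or "wrist"; returns (picture, depth): 384x512x3 uint8, blue, green, red; 384x512 float32, mm along the optical axis (not along the pixel's ray), 0 where there is no reading.
- manip.camera_model(name): a dict with "K" (3x3 intrinsics, pixels), "k1" (the pictures are not rectified: a ray, as slopes to the right and down, at radius r is drawn at 1 + k1 r^2 times it, then the intrinsics apply), "R" (3x3) and "t" (3): a world point X has camera coordinates R X + t. Camera axes: x right, y down, z forward; pixel columns grow to the right and rows downward; lengths in mm; the calibration is good to about 2 mm. A picture is of the moment at which its call begins: read the wrist's pose just before it. camera_model takes no time and is no camera call; for the wrist camera it gives the pose at the moment of the call.
- manip.sign_off(): hands the job in; it is judged then, once.
The state is a dict: "clock": time; "joints": joint angles; "qd": joint speeds; "effort": joint torques, N m; "eef_pos": TCP position; "eef_rot": TCP orientation; "wrist_force": force on the tool from outside, world axes, zero at the start; "moment": the same for the moment, N m; "finger_gap": finger opening in mm; "finger_force": force on a finger pad.
Only numpy, scipy, OpenCV 4.12 (cv2) and the standard library are available. Lean on these libraries where they do the work, as an engineer would, in place of code of your own. Each camera call takes 0.05 s, during which the arm holds its last target. There are 200 camera calls.

TASK

Load the centrifuge rotor from the yellow rack: the two big blue-capped tubes go into the two blue buckets with the wide holes and the two slim orange-capped tubes into the two orange buckets with the narrow holes, one tube to a bucket, so that like faces like and the rotor is in balance. Lower each tube upright until it stands fully home on the bottom of its hole before letting go; do not drop or tip any of them, and leave the timer and the small black-lidded jar beside the work where they are.

Things in the scene. Friction and masses are not known exactly. Their poses are not given: they have to be found in the camera images.
- tube_big_1: 50 ml conical tube, whitish body 28 diameter, blue cap; 120 tall, 45 g. Cap 34 diameter, 101 to 120 above the origin (tip's underside, centre), z up to the cap; narrow tapered tip. Starts upright in a yellow rack, tip 3 and rack top 57 above the worktop; caps over 110 apart, centre to centre. Both big tubes are alike; either may go in either blue bucket.
- tube_big_2: 50 ml conical tube, whitish body 28 diameter, blue cap; 120 tall, 45 g. Cap 34 diameter, 101 to 120 above the origin (tip's underside, centre), z up to the cap; narrow tapered tip. Starts upright in a yellow rack, tip 3 and rack top 57 above the worktop; caps over 110 apart, centre to centre. Both big tubes are alike; either may go in either blue bucket.
- tube_small_1: 15 ml conical tube, slim whitish body 16.6 diameter, orange cap; 119 tall, 20 g. Cap 22 diameter, 101 to 119 above the origin (tip's underside, centre), z up to the cap; lowest 23 tapers to a tip 8 across. Starts upright, loose in a 30 wide hole of the yellow rack (tip 3, rack top 57 above the worktop). Both small tubes are alike; either may go in either orange bucket.
- tube_small_2: 15 ml conical tube, slim whitish body 16.6 diameter, orange cap; 119 tall, 20 g. Cap 22 diameter, 101 to 119 above the origin (tip's underside, centre), z up to the cap; lowest 23 tapers to a tip 8 across. Starts upright, loose in a 30 wide hole of the yellow rack (tip 3, rack top 57 above the worktop). Both small tubes are alike; either may go in either orange bucket.
- bucket_wide_1: fixed upright steel rotor bucket, 61 diameter, 78 high, with a blue insert: one central hole 32 diameter, 66 deep, floor 12 above the origin (bucket's underside, centre, 16 above the worktop; z up); rim 94 above the worktop. One of four on a metal cross, 85 from its centre; like buckets face each other.
- bucket_wide_2: fixed upright steel rotor bucket, 61 diameter, 78 high, with a blue insert: one central hole 32 diameter, 66 deep, floor 12 above the origin (bucket's underside, centre, 16 above the worktop; z up); rim 94 above the worktop. Between the buckets the rotor's arms reach 84, its central hub knob 104 above the worktop.
- bucket_narrow_1: fixed upright steel rotor bucket, 61 diameter, 78 high, with an orange insert: one central hole 21 diameter, 66 deep, floor 12 above the origin (bucket's underside, centre, 16 above the worktop; z up); rim 94 above the worktop. One of four on a metal cross, 85 from its centre; like buckets face each other.
- bucket_narrow_2: fixed upright steel rotor bucket, 61 diameter, 78 high, with an orange insert: one central hole 21 diameter, 66 deep, floor 12 above the origin (bucket's underside, centre, 16 above the worktop; z up); rim 94 above the worktop. Between the buckets the rotor's arms reach 84, its central hub knob 104 above the worktop.
- timer: bystander: white digital bench timer with a grey display, 47 x 66 x 64 tall, loose, on the worktop in the gap between the rack and the rotor. Origin under its centre, z up. Leave it alone.
- jar: bystander: small clear jar of beige contents with a black lid, 57 diameter, 76 tall, loose, on the worktop beyond the gap between the rack and the rotor. Origin under its centre, z up. Leave it alone.

How it is judged:
By the outcome, as a careful person would: the job done as asked, in the order asked, and still so for the second after the job is handed in, with the robot touching nothing.
It also fails if it takes over 112 s, if anything falls off the work surface, if the arm or the gripper's body presses on something with over 40 N, if the wrist force passes 120 N, or if a joint passes its speed limit or range.

## Working session

There is one attempt and no reset: what is moved stays moved. The work goes in short steps, Python scripts to look and compute and a tool call to move; the robot and the scene stay as the last step left them, time stands still between calls to the robot, and variables do not carry over. Pictures are saved under pics/ and viewed, at most 14 in all, crops included, and the job is handed in when it is done.

Besides the shell and the picture viewer there is one more tool, called after "Call:" in YAML: its name, and indented under it one key for each argument. jog_arm: Moves the arm, as the interface text tells. Its arguments: {"type":"object","properties":{"rows":{"type":"array"},"newtons":{"type":"number"}},"required":["rows"]}

```bash
mkdir -p pics; ls; python3 - <<'E'
from cell import manip
import cv2
s=manip.read_state();print({k:s[k] for k in('clock','eef_pos','eef_rot','finger_gap')})
for n in('top','side'):
    p,d=manip.camera(n);cv2.imwrite(f'pics/{n}0.png',p)
    m=manip.camera_model(n);print(n,m)
E
```

```text
pics
{'clock': 0.0, 'eef_pos': array([196.11689658, 513.55817654, 212.87682373]), 'eef_rot': array([-3.14038888e+00, -7.10599426e-05,  2.77679036e+00]), 'finger_gap': 93.84619668635213}
top {'K': array([[432.93985156,   0.        , 261.15086238],
       [  0.        , 432.93985156, 184.68474517],
       [  0.        ,   0.        ,   1.        ]]), 'k1': -0.10671677826709593, 'R': array([[ 0.0453341 , -0.99895661, -0.00552277],
       [-0.97626541, -0.04313097, -0.21223942],
       [ 0.21177977,  0.01501338, -0.97720209]]), 't': array([ -13.12042368,  558.83265967, 1075.84658531])}
side {'K': array([[370.62999921,   0.        , 256.20129687],
       [  0.        , 370.62999921, 196.55662622],
       [  0.        ,   0.        ,   1.        ]]), 'k1': 0.005101298765356454, 'R': array([[-0.98446144, -0.17384559, -0.02476676],
       [-0.05133888,  0.41981887, -0.90615475],
       [ 0.16792856, -0.89080291, -0.42222052]]), 't': array([544.82802675,  88.64720013, 943.74814178])}
```

View pics/top0.png

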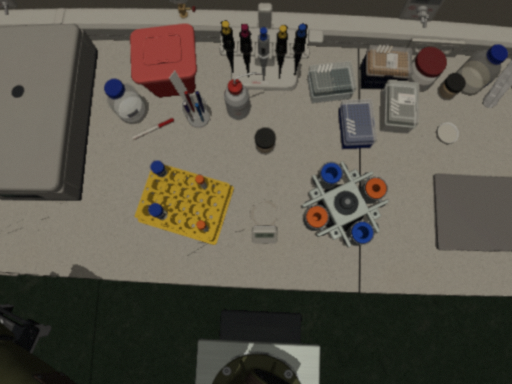

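View pics/side0.png

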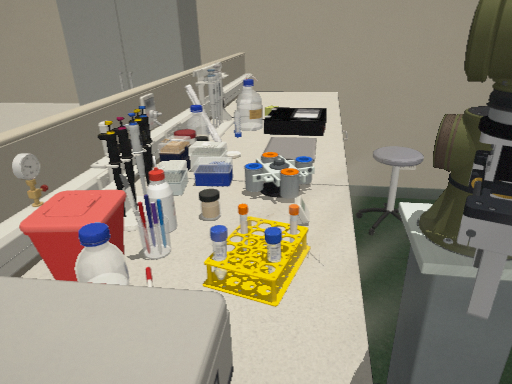

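The top picture shows the rack at left: blue caps at about (158,167) and (156,211), orange caps at (200,181) and (201,225). In the rotor, the blue buckets are at (331,173) and (361,232) and the orange ones at (376,188) and (317,217). The timer is at (265,235) and the jar at (265,138). The side view shows all four caps at about (219,232), (273,237), (243,210) and (294,210).

```bash
cat > h.py <<'E'
import numpy as np, cv2
from cell import manip
def blobs(p,col,amin=15):
    h=cv2.cvtColor(p,cv2.COLOR_BGR2HSV)
    lo,hi={'blue':((100,120,50),(125,255,255)),'orange':((3,150,90),(15,255,255))}[col]
    m=cv2.inRange(h,lo,hi); m=cv2.morphologyEx(m,cv2.MORPH_CLOSE,np.ones((3,3),np.uint8))
    cs,_=cv2.findContours(m,cv2.RETR_EXTERNAL,cv2.CHAIN_APPROX_NONE)
    out=[]
    for c in cs:
        a=cv2.contourArea(c)
        if a<amin: continue
        (x,y),r=cv2.minEnclosingCircle(c); M=cv2.moments(c)
        out.append((M['m10']/M['m00'],M['m01']/M['m00'],a,r,c))
    return out
def ray(cm,u,v):
    K=np.array(cm['K']); k=np.array([cm['k1'],0,0,0,0.])
    n=cv2.undistortPoints(np.array([[[u,v]]],float),K,k)[0,0]
    R=np.array(cm['R']);t=np.array(cm['t'])
    return -R.T@t, R.T@np.array([n[0],n[1],1.])
def onz(cm,u,v,z):
    o,d=ray(cm,u,v); return o+d*(z-o[2])/d[2]
def tri(r1,r2):
    A=np.c_[r1[1],-r2[1]]; s=np.linalg.lstsq(A,r2[0]-r1[0],rcond=None)[0]
    a=r1[0]+s[0]*r1[1];b=r2[0]+s[1]*r2[1]
    return (a+b)/2,np.linalg.norm(a-b)
def proj(cm,X):
    R=np.array(cm['R']);t=np.array(cm['t'])
    return cv2.projectPoints(np.array([X],float),cv2.Rodrigues(R)[0],t,np.array(cm['K']),np.array([cm['k1'],0,0,0,0.]))[0][0,0]
def whereis(cm,d,u,v):
    o,r=ray(cm,u,v); return o+r*d[int(round(v)),int(round(u))]
E
python3 - <<'E'
from h import *
np.set_printoptions(precision=1,suppress=True)
P={n:cv2.imread(f'pics/{n}0.png') for n in('top','side')}
C={n:manip.camera_model(n) for n in P}
for col in('blue','orange'):
    for n in P:
        for b in blobs(P[n],col):
            print(col,n,np.array(b[:4]), onz(C[n],b[0],b[1],114 if n=='side' else 120) if n=='top' else '')
for nm,t,s in [('B1',(158,167),(219,232)),('B2',(156,211),(273,237)),('S1',(200,181),(243,210)),('S2',(201,225),(294,210))]:
    print(nm,tri(ray(C['top'],*t),ray(C['side'],*s)))
for nm,t in [('timer',(265,235)),('jar',(265,138))]: print(nm,onz(C['top'],*t,70))
E
```

```text
blue top [362.  232.  326.5  10.8] [ 438.7 -240.   120. ]
blue top [155.2 209.5 108.    6.3] [471.6 269.8 120. ]
blue top [331.  172.8 309.   10.3] [ 584.  -162.2  120. ]
blue top [157.  166.7 104.    6.2] [580.6 275.8 120. ]
blue top [113.2  87.5 221.    9.2] [793.3 417.  120. ]
blue top [498.7  52.6 194.5   9.3] [ 951.4 -633.2  120. ]
blue top [263.2  33.1  48.5   6.2] [968.3  24.7 120. ]
blue top [301.5  29.7  53.5   5.9] [984.  -79.6 120. ]
blue side [272.6 235.1 216.5   9.2] 
blue side [216.8 231.2 129.5   8.5] 
blue side [ 93.6 234.2 555.5  15.4] 
blue side [159.6 211.4  56.5  13.1] 
blue side [147.7 209.   60.5  16.2] 
blue side [213.1 179.3 381.   19. ] 
blue side [253.3 165.7  68.5   8.1] 
blue side [303.5 158.7  61.    7.6] 
blue side [196.  107.8  54.    5.6] 
blue side [248.   81.9  37.    4.7] 
orange top [200.6 224.3  50.5   4.7] [440.3 154.1 120. ]
orange top [316.6 216.3 328.   10.7] [ 472.6 -128.1  120. ]
orange top [375.4 187.9 301.5  10.2] [ 550.3 -273.9  120. ]
orange top [199.2 178.9  46.    4.3] [553.8 166.1 120. ]
orange side [293.5 209.2  80.    5.7] 
orange side [242.8 208.9  71.5   5.4] 
orange side [289.  171.1  82.    8.6] 
orange side [155.7 174.5 126.5   7.7] 
orange side [269.5 154.2  50.    7.5] 
B1 (array([580. , 274.5, 113.5]), np.float64(3.136408363981632))
B2 (array([469.4, 270.4, 108. ]), np.float64(0.6122063560730244))
S1 (array([551.4, 165.5, 109.4]), np.float64(1.1000565101314703))
S2 (array([438.4, 154.4, 111.4]), np.float64(2.6203468245931685))
timer [426.5  -3.9  70. ]
jar [684.3   7.3  70. ]
```

Call:
jog_arm:
  rows: [0.2, 0, 3, 0, 0, 0, 0, 0.2, 0, 3, 0, 0, 0, 0, 1.6, -1.5, 2, 0, 0, 0, 0, 1.6, -1.5, 1, 0, 0, 0, 0, 1.6, -1.5, 0, 0, 0, 0, 0, 1.6, -1.5, 0, 0, 0, 0, 0, 1.6, -1.5, 0, 0, 0, 0, 0, 1.6, -1.5, 0, 0, 0, 0, 0, 1.6, -1.5, 0, 0, 0, 0, 0, 1.6, -1.5, 0, 0, 0, 0, 0, 1.6, -1.5, 0, 0, 0, 0, 0, 1.6, -1.5, 0, 0, 0, 0, 0, 1.6, -1.5, 0, 0, 0, 0, 0, 1.6, -1.5, 0, 0, 0, 0, 0, 1.6, -1.5, 0, 0, 0, 0, 0, 1.6, -1.5, 0, 0, 0, 0, 0, 1.6, -1.5, 0, 0, 0, 0, 0, 1.6, -1.5, 0, 0, 0, 0, 0, 0, 0, 0, 0, 0, 0, 0, 0, 0, 0, 0, 0, 0, 0]

```text
clock: 1.77
eef_pos: [456.5, 273.3, 303.0]
eef_rot: [-3.141, -0.001, 2.775]
wrist_force: [-0.0, 0.2, 0.5]
finger_gap: 94.2
finger_force: 0.0
```

```bash
python3 - <<'E'
from h import *
np.set_printoptions(precision=2,suppress=True)
s=manip.read_state();print(s['clock'],s['joints'],s['eef_pos'],s['eef_rot'])
cm=manip.camera_model('wrist');p,d=manip.camera('wrist');cv2.imwrite('pics/w1.png',p)
R=np.array(cm['R']);print(-R.T@cm['t'],R,cm['K'],cm['k1'])
for c in('blue','orange'):
    for b in blobs(p,c,60): print(c,np.array(b[:4]),onz(cm,b[0],b[1],120))
E
```

```text
1.7667 [ 0.47  0.21  1.43  0.    1.5  -0.73] [456.46 273.3  302.98] [-3.14 -0.    2.78]
[383.01 300.57 473.98] [[ 0.36  0.93 -0.  ]
 [ 0.9  -0.34  0.27]
 [ 0.25 -0.1  -0.96]] [[268.99   0.   251.56]
 [  0.   268.99 186.8 ]
 [  0.     0.     1.  ]] -0.04189860650786266
blue [266.36 335.12 126.5   10.31] [718.36 197.79 120.  ]
blue [283.93 246.44 412.    12.51] [575.66 277.12 120.  ]
blue [253.56 181.04 446.    12.84] [467.86 270.78 120.  ]
orange [312.77 334.87 335.    35.7 ] [745.75 268.89 120.  ]
orange [208.49 254.95 188.5    9.01] [549.09 168.72 120.  ]
orange [168.31 189.49 194.5    9.3 ] [437.08 157.08 120.  ]
```

View pics/w1.png

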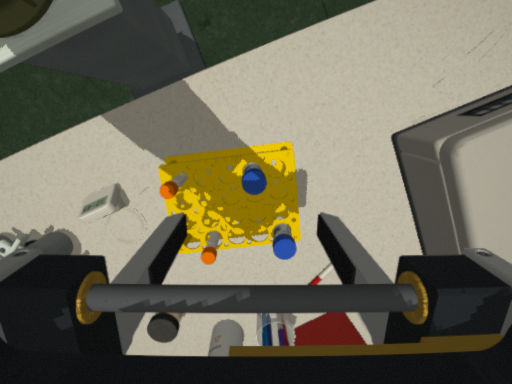

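The wrist picture shows the blue caps at (254,181) and (284,246) and the orange caps at (168,190) and (208,256). These agree with the top view. Next I'll move over the near big tube and look again.

Call:
jog_arm:
  rows: [0.4, -0.1, -2, 0, 0, 0, 0, 0.4, -0.1, -2, 0, 0, 0, 0, 0.3, -0.1, -2, 0, 0, 0, 0, 0, 0, -2, 0, 0, 0, 0, 0, 0, -2, 0, 0, 0, 0, 0, 0, 0, 0, 0, 0, 0.4, 0, 0, 0, 0, 0, 0, 0.4]

```text
clock: 2.4
eef_pos: [466.5, 271.4, 203.5]
eef_rot: [-3.141, -0.001, 2.778]
wrist_force: [0.4, 0.2, 1.1]
finger_gap: 83.7
finger_force: 0.0
```

```bash
python3 - <<'E'
from h import *
np.set_printoptions(precision=2,suppress=True)
s=manip.read_state();print(s['clock'],s['eef_pos'],s['eef_rot'])
cm=manip.camera_model('wrist');p,d=manip.camera('wrist');cv2.imwrite('pics/w2.png',p)
for c in('blue','orange'):
    for b in blobs(p,c,60): print(c,np.array(b[:4]),onz(cm,b[0],b[1],115),whereis(cm,d,b[0],b[1]))
C=manip.camera_model('top');P=cv2.imread('pics/top0.png')
pts={'blue':[],'orange':[]}
for c in pts:
    for b in blobs(P,c,280):
        q=onz(C,*cv2.fitEllipse(b[4])[0],94); pts[c].append(q); print(c,q)
a=pts['blue'];o=pts['orange']
print('centres',(a[0]+a[1])/2,(o[0]+o[1])/2,np.linalg.norm(a[0]-a[1])/2,np.linalg.norm(o[0]-o[1])/2)
cv2.imwrite('pics/w2c.png',cv2.resize(p[90:290,130:400],None,fx=2.5,fy=2.5))
E
```

```text
2.4 [466.49 271.39 203.46] [-3.14 -0.    2.78]
blue [292.07 275.28 476.    15.71] [571.   278.59 115.  ] [565.01 279.25 123.73]
blue [252.51 195.99 880.    17.81] [469.37 270.26 115.  ] [467.24 271.05 122.24]
orange [137.13 206.88 423.5   13.47] [438.2  154.93 115.  ] [437.08 158.49 121.45]
blue [ 441.71 -245.77   94.  ]
blue [ 590.56 -166.14   94.  ]
orange [ 476.44 -131.13   94.  ]
orange [ 556.04 -280.6    94.  ]
centres [ 516.13 -205.96   94.  ] [ 516.24 -205.87   94.  ] 84.40208646226246 84.67546860648888
```

View pics/w2c.png

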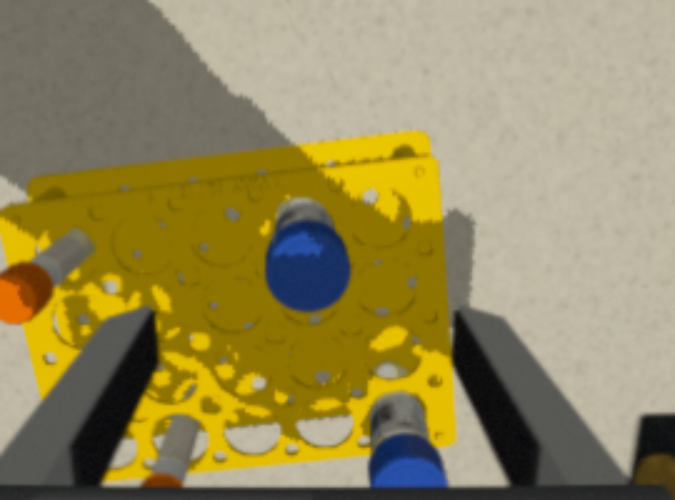

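The crop shows the blue cap centred between the fingers at crop (307,265), with its top at z≈122 by depth. The rotor fit is consistent: centre (516,-206), radius 84.5. Now I'll descend and grip.

Call:
jog_arm:
  rows: [0.15, -0.05, -1, 0, 0, 0, 0.4, 0.15, -0.05, -1, 0, 0, 0, 0.4, 0, 0, -1, 0, 0, 0, 0.4, 0, 0, -1, 0, 0, 0, 0.4, 0, 0, -1, 0, 0, 0, 0.4, 0, 0, -1, 0, 0, 0, 0.4, 0, 0, -1, 0, 0, 0, 0.4, 0, 0, -1, 0, 0, 0, 0.4, 0, 0, -1, 0, 0, 0, 0.4, 0, 0, -1, 0, 0, 0, 0.4, 0, 0, 0, 0, 0, 0, 0.4, 0, 0, 0, 0, 0, 0, 0.4, 0, 0, 0, 0, 0, 0, 0.4]
  newtons: 20

```text
clock: 3.53
eef_pos: [470.4, 269.9, 103.8]
eef_rot: [3.141, 0.0, 2.777]
wrist_force: [0.2, -0.3, -0.2]
finger_gap: 56.5
finger_force: 0.0
```

Call:
jog_arm:
  rows: [0, 0, -0.1, 0, 0, 0, 0.6, 0, 0, 0, 0, 0, 0, 0.7, 0, 0, 0, 0, 0, 0, 0.8, 0, 0, 0, 0, 0, 0, 0.8, 0, 0, 0, 0, 0, 0, 0.8, 0, 0, 0, 0, 0, 0, 0.8, 0, 0, 0, 0, 0, 0, 0.8, 0, 0, 0, 0, 0, 0, 0.8, 0, 0, 0, 0, 0, 0, 0.8, 0, 0, 0, 0, 0, 0, 0.8]

```text
clock: 4.37
eef_pos: [470.3, 269.9, 102.6]
eef_rot: [3.141, 0.0, 2.777]
wrist_force: [-0.0, -0.2, 3.8]
finger_gap: 33.1
finger_force: 20.0
```

```bash
python3 - <<'E'
from h import *
np.set_printoptions(precision=2,suppress=True)
s=manip.read_state();print(s)
E
```

```text
{'clock': 4.3667, 'joints': array([ 0.45,  0.4 ,  1.66, -0.  ,  1.08, -0.75]), 'qd': array([ 0.,  0.,  0.,  0., -0., -0.]), 'effort': array([  0.12, -52.93, -30.04,   0.12,  -0.03,   0.  ]), 'eef_pos': array([470.34, 269.85, 102.64]), 'eef_rot': array([3.14, 0.  , 2.78]), 'wrist_force': array([-0.01, -0.24,  3.78]), 'moment': array([-0.09, -0.05, -0.04]), 'finger_force': 20.000477537687402, 'finger_gap': 33.12783797500156}
```

Call:
jog_arm:
  rows: [0, 0, 0.5, 0, 0, 0, 0.8, 0, 0, 1, 0, 0, 0, 0.8, 0, 0, 1, 0, 0, 0, 0.8, 0, 0, 1.5, 0, 0, 0, 0.8, 0, 0, 1.5, 0, 0, 0, 0.8, 0, 0, 1.5, 0, 0, 0, 0.8, 0, 0, 1.5, 0, 0, 0, 0.8, 0, 0, 1.5, 0, 0, 0, 0.8, 0, 0, 1.5, 0, 0, 0, 0.8, 0, 0, 1, 0, 0, 0, 0.8, 0, 0, 0.5, 0, 0, 0, 0.8, 0.3, -1, 0.3, 0, 0, 0, 0.8, 0.6, -2, 0, 0, 0, 0, 0.8, 0.6, -2, 0, 0, 0, 0, 0.8, 0.6, -2, 0, 0, 0, 0, 0.8, 0.6, -2, 0, 0, 0, 0, 0.8, 0.6, -2, 0, 0, 0, 0, 0.8, 0.6, -2, 0, 0, 0, 0, 0.8, 0.6, -2, 0, 0, 0, 0, 0.8, 0.6, -2, 0, 0, 0, 0, 0.8]

```text
clock: 6.03
eef_pos: [521.1, 98.1, 234.9]
eef_rot: [-3.141, -0.001, 2.777]
wrist_force: [0.4, 1.0, -0.2]
finger_gap: 33.1
finger_force: 20.0
```

Call:
jog_arm:
  rows: [0.6, -2, 0, 0, 0, 0, 0.8, 0.6, -2, 0, 0, 0, 0, 0.8, 0.6, -2, 0, 0, 0, 0, 0.8, 0.6, -2, 0, 0, 0, 0, 0.8, 0.6, -2, 0, 0, 0, 0, 0.8, 0.6, -2, 0, 0, 0, 0, 0.8, 0.6, -2, 0, 0, 0, 0, 0.8, 0.6, -2, 0, 0, 0, 0, 0.8, 0.6, -2, 0, 0, 0, 0, 0.8, 0.6, -2, 0, 0, 0, 0, 0.8, 0, -1.5, 0, 0, 0, 0, 0.8, 0, 0, 0, 0, 0, 0, 0.8, 0, 0, 0, 0, 0, 0, 0.8]

```text
clock: 7.12
eef_pos: [580.7, -115.8, 234.9]
eef_rot: [-3.142, -0.001, 2.776]
wrist_force: [-0.0, 1.1, -0.8]
finger_gap: 33.3
finger_force: 20.0
```

```bash
python3 - <<'E'
from h import *
np.set_printoptions(precision=2,suppress=True)
s=manip.read_state();print(s['clock'],s['eef_pos'],s['eef_rot'],s['finger_gap'],s['joints'],s['wrist_force'])
cm=manip.camera_model('wrist');p,d=manip.camera('wrist');cv2.imwrite('pics/w3.png',p)
for c in('blue','orange'):
    for b in blobs(p,c,60): print(c,np.array(b[:4]),onz(cm,b[0],b[1],94))
p,d=manip.camera('side');cv2.imwrite('pics/s3.png',p)
w=cv2.imread('pics/w3.png')
cv2.imwrite('pics/both3.png',np.vstack([w,p])[::1] if 0 else np.hstack([cv2.resize(w,(400,300)),cv2.resize(p[60:252,130:386],(400,300))]))
E
```

```text
7.1167 [ 580.7  -115.79  234.92] [-3.14 -0.    2.78] 33.337540049133494 [-0.26  0.38  1.36  0.    1.4  -1.46] [-0.    1.12 -0.8 ]
blue [ 238.89  225.96 3828.5    54.71] [ 629.75 -152.54   94.  ]
blue [ 100.59  107.75 1756.5    25.52] [ 440.13 -245.74   94.  ]
orange [ 120.77  207.02 1332.5    22.22] [ 554.06 -280.45   94.  ]
orange [ 209.04   98.03 1414.     25.12] [ 475.63 -126.96   94.  ]
orange [493.28  67.66 519.    16.55] [555.41 182.38  94.  ]
```

View pics/both3.png

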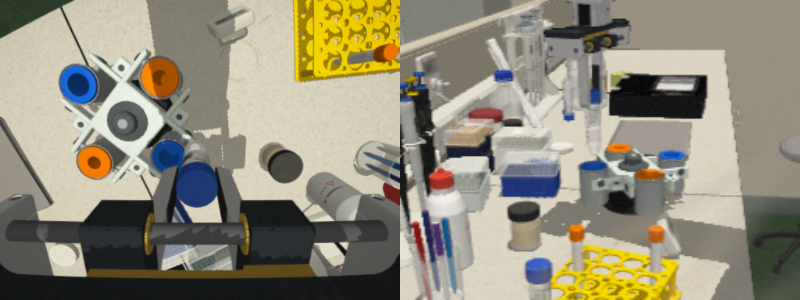

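The tube hangs upright between the fingers at about wrist (240,190) in the composite's left half. The far blue bucket is just beyond it, and the wrist measurements of the buckets agree with the top view to about 2 mm. I'll move over the far blue bucket, just above its rim.

Call:
jog_arm:
  rows: [0.2, -1, 0, 0, 0, 0, 0.8, 0.2, -1, 0, 0, 0, 0, 0.8, 0.2, -1, 0, 0, 0, 0, 0.8, 0.2, -1, 0, 0, 0, 0, 0.8, 0.2, -1, 0, 0, 0, 0, 0.8, 0, 0, -1, 0, 0, 0, 0.8, 0, 0, -1, 0, 0, 0, 0.8, 0, 0, -1, 0, 0, 0, 0.8, 0, 0, 0, 0, 0, 0, 0.8, 0, 0, 0, 0, 0, 0, 0.8]

```text
clock: 8.05
eef_pos: [590.9, -164.7, 204.5]
eef_rot: [-3.142, -0.002, 2.777]
wrist_force: [-0.1, 0.0, -0.4]
finger_gap: 33.3
finger_force: 20.0
```

```bash
cat > look.py <<'E'
from h import *
import sys
np.set_printoptions(precision=2,suppress=True)
n=sys.argv[1]; z=float(sys.argv[2]) if len(sys.argv)>2 else 94
s=manip.read_state();print(s['clock'],s['eef_pos'],s['eef_rot'],s['finger_gap'],s['wrist_force'])
cm=manip.camera_model('wrist');p,d=manip.camera('wrist');cv2.imwrite(f'pics/w{n}.png',p)
for c in('blue','orange'):
    for b in blobs(p,c,100): print(c,np.array(b[:4]),onz(cm,b[0],b[1],z))
q,d=manip.camera('side');cv2.imwrite(f'pics/s{n}.png',q)
t,d=manip.camera('top');cv2.imwrite(f'pics/t{n}.png',t)
x=cv2.resize(q[100:220,210:340],None,fx=3,fy=3); y=cv2.resize(p[60:260,60:360],(400,267)); y2=cv2.resize(t[140:260,290:410],(360,360))
W=np.zeros((600,800,3),np.uint8);W[:360,:390]=x;W[:360,400:760]=y2;W[333:600,400:800]=y if 0 else W[333:600,400:800]
W[361:600,:358]=cv2.resize(y,(358,239));cv2.imwrite(f'pics/c{n}.png',W)
E
python3 look.py 4
```

```text
8.05 [ 590.93 -164.71  204.5 ] [-3.14 -0.    2.78] 33.26006788926748 [-0.1   0.05 -0.43]
blue [ 251.75  237.56 2531.5    40.3 ] [ 646.66 -186.66   94.  ]
blue [249.36 178.64 983.5   24.51] [ 580.77 -164.33   94.  ]
blue [ 121.68   78.88 2342.     29.42] [ 440.34 -246.31   94.  ]
orange [ 141.78  193.3  1724.     24.91] [ 554.03 -280.95   94.  ]
orange [ 240.82   68.87 2392.5    28.99] [ 474.82 -132.65   94.  ]
```

View pics/c4.png

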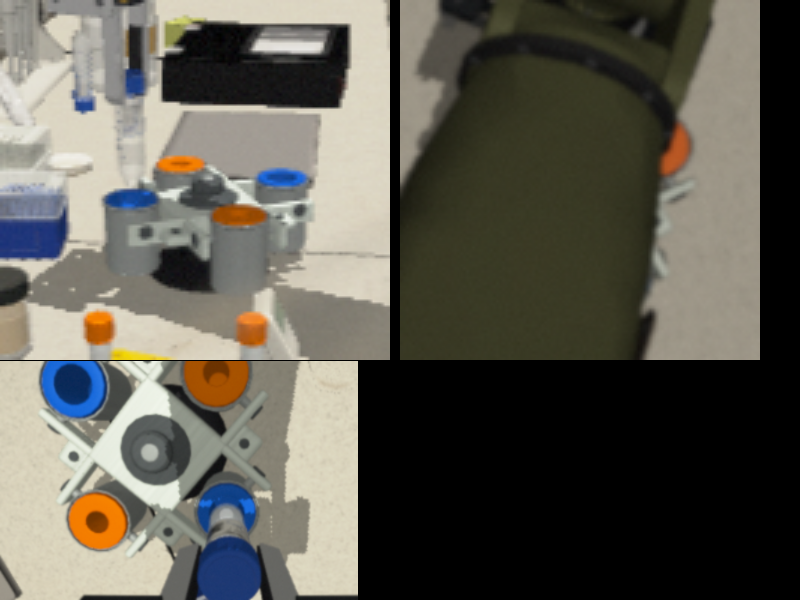

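Side view: the tube tip is over the far blue bucket at crop (130,180). Wrist view: the tip sits above the hole at crop (228,515). I'll lower it while watching the force.

Call:
jog_arm:
  rows: [-0.05, -0.05, -1, 0, 0, 0, 0.8, 0, 0, -0.5, 0, 0, 0, 0.8, 0, 0, -0.5, 0, 0, 0, 0.8, 0, 0, -0.5, 0, 0, 0, 0.8, 0, 0, -0.5, 0, 0, 0, 0.8, 0, 0, 0, 0, 0, 0, 0.8, 0, 0, 0, 0, 0, 0, 0.8]

```text
clock: 8.78
eef_pos: [590.7, -165.7, 175.2]
eef_rot: [3.142, -0.0, 2.777]
wrist_force: [0.8, 1.4, 0.8]
finger_gap: 33.5
finger_force: 20.0
```

Call:
jog_arm:
  rows: [0, 0, -0.5, 0, 0, 0, 0.8, 0, 0, -0.5, 0, 0, 0, 0.8, 0, 0, -0.5, 0, 0, 0, 0.8, 0, 0, -0.5, 0, 0, 0, 0.8, 0, 0, 0, 0, 0, 0, 0.8, 0, 0, 0, 0, 0, 0, 0.8]

```text
clock: 9.28
eef_pos: [590.6, -165.7, 155.0]
eef_rot: [-3.142, -0.001, 2.777]
wrist_force: [1.5, 0.4, -0.9]
finger_gap: 33.2
finger_force: 20.0
```

Call:
jog_arm:
  rows: [0, 0, -0.5, 0, 0, 0, 0.8, 0, 0, -0.5, 0, 0, 0, 0.8, 0, 0, -0.5, 0, 0, 0, 0.8, 0, 0, -0.5, 0, 0, 0, 0.8, 0, 0, 0, 0, 0, 0, 0.8, 0, 0, 0, 0, 0, 0, 0.8]

```text
clock: 9.78
eef_pos: [590.6, -165.6, 135.0]
eef_rot: [-3.142, -0.001, 2.777]
wrist_force: [0.2, -0.0, -1.8]
finger_gap: 32.9
finger_force: 20.0
```

Call:
jog_arm:
  rows: [0, 0, -0.2, 0, 0, 0, 0.8, 0, 0, -0.2, 0, 0, 0, 0.8, 0, 0, -0.1, 0, 0, 0, 0.8, 0, 0, -0.1, 0, 0, 0, 0.8, 0, 0, 0, 0, 0, 0, 0.8, 0, 0, 0, 0, 0, 0, 0.8]

```text
clock: 10.28
eef_pos: [590.7, -165.7, 129.4]
eef_rot: [-3.142, -0.0, 2.777]
wrist_force: [1.0, 0.5, -0.4]
finger_gap: 33.0
finger_force: 20.0
```

Call:
jog_arm:
  rows: [0, 0, -0.1, 0, 0, 0, 0.8, 0, 0, 0, 0, 0, 0, 0.8, 0, 0, 0, 0, 0, 0, 0.8]

```text
clock: 10.53
eef_pos: [590.7, -165.7, 128.4]
eef_rot: [-3.142, -0.0, 2.777]
wrist_force: [0.2, 1.2, -0.4]
finger_gap: 33.4
finger_force: 20.0
```

Call:
jog_arm:
  rows: [0, 0, -0.1, 0, 0, 0, 0.8, 0, 0, 0, 0, 0, 0, 0.8, 0, 0, 0, 0, 0, 0, 0.8]

```text
clock: 10.78
eef_pos: [590.7, -165.7, 127.4]
eef_rot: [-3.142, -0.0, 2.777]
wrist_force: [0.8, 0.9, -0.9]
finger_gap: 33.2
finger_force: 20.0
```

Call:
jog_arm:
  rows: [0, 0, -0.1, 0, 0, 0, 0.8, 0, 0, 0, 0, 0, 0, 0.8, 0, 0, 0, 0, 0, 0, 0.8]

```text
clock: 11.03
eef_pos: [590.6, -165.7, 126.3]
eef_rot: [-3.142, -0.0, 2.777]
wrist_force: [-0.1, 1.1, -1.9]
finger_gap: 32.9
finger_force: 20.0
```

Call:
jog_arm:
  rows: [0, 0, -0.05, 0, 0, 0, 0.8, 0, 0, 0, 0, 0, 0, 0.8, 0, 0, 0, 0, 0, 0, 0.8]

```text
clock: 11.28
eef_pos: [590.7, -165.7, 125.9]
eef_rot: [-3.142, -0.0, 2.777]
wrist_force: [0.4, 0.9, -0.7]
finger_gap: 33.4
finger_force: 20.0
```

Call:
jog_arm:
  rows: [0, 0, -0.1, 0, 0, 0, 0.8, 0, 0, 0, 0, 0, 0, 0.8, 0, 0, 0, 0, 0, 0, 0.8]

```text
clock: 11.53
eef_pos: [591.0, -165.8, 125.4]
eef_rot: [3.142, 0.001, 2.777]
wrist_force: [0.6, 0.8, 5.1]
finger_gap: 33.8
finger_force: 20.0
```

```bash
python3 look.py 5 >/dev/null; python3 -c "
import cv2;q=cv2.imread('pics/s5.png');p=cv2.imread('pics/w5.png')
import numpy as np
cv2.imwrite('pics/d5.png',np.hstack([cv2.resize(q[110:200,210:310],(400,360)),cv2.resize(p[110:290,150:350],(400,360))]))"
```

```text
(no output)
```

View pics/d5.png

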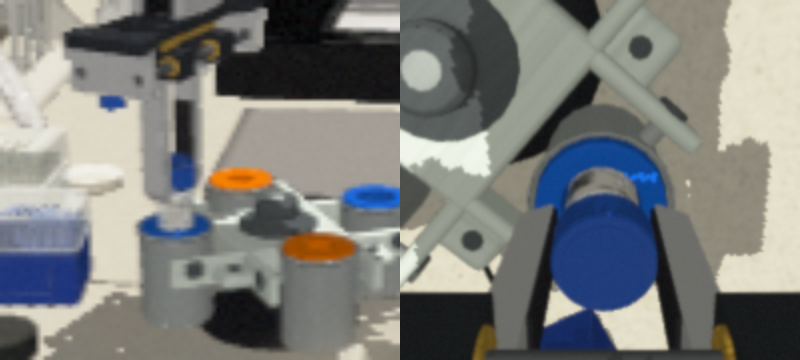

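The side view shows the tube in the far blue bucket, with only the neck and cap above the rim. Contact force rose to 5 N at TCP z=125.4, so it is home. Now I'll release and rise.

Call:
jog_arm:
  rows: [0, 0, 0, 0, 0, 0, 0.6, 0, 0, 0, 0, 0, 0, 0.45, 0, 0, 0, 0, 0, 0, 0.4, 0, 0, 0, 0, 0, 0, 0.4, 0, 0, 0.5, 0, 0, 0, 0.4, 0, 0, 1, 0, 0, 0, 0.4, 0, 0, 1, 0, 0, 0, 0.4, 0, 0, 1.5, 0, 0, 0, 0.4, 0, 0, 2, 0, 0, 0, 0.4, 0, 0, 2, 0, 0, 0, 0.4, 0, 0, 2, 0, 0, 0, 0.4, 0, 0, 2, 0, 0, 0, 0.4, 0, 0, 1, 0, 0, 0, 0.4, 0, 0, 0, 0, 0, 0, 0.4]

```text
clock: 12.85
eef_pos: [591.3, -165.9, 258.1]
eef_rot: [3.141, 0.005, 2.777]
wrist_force: [0.4, -0.1, -0.2]
finger_gap: 56.4
finger_force: 0.0
```

```bash
python3 look.py 6 145
```

```text
12.85 [ 591.35 -165.91  258.12] [3.14 0.   2.78] 56.39960081913645 [ 0.43 -0.11 -0.21]
blue [239.49 238.69 384.5   37.58] [ 645.41 -202.47  145.  ]
blue [ 250.87  175.23 1417.5    23.23] [ 579.47 -163.12  145.  ]
blue [ 143.01   82.47 1643.     24.52] [ 451.93 -229.82  145.  ]
orange [504.26 252.54 172.5   10.8 ] [781.98  94.46 145.  ]
orange [ 158.68  179.82 1262.     21.22] [ 548.28 -259.12  145.  ]
orange [ 243.3    74.23 1663.5    24.15] [ 481.14 -133.53  145.  ]
orange [506.7   47.64 139.     9.22] [547.53 124.16 145.  ]
```

Call:
jog_arm:
  rows: [0, 1.4, 0, 0, 0, 0, 0.4, -0.1, 3, 0, 0, 0, 0, 0.4, -0.1, 3, 0, 0, 0, 0, 0.4, -0.1, 3, 0, 0, 0, 0, 0.4, -0.1, 3, 0, 0, 0, 0, 0.4, -0.1, 3, 0, 0, 0, 0, 0.4, -0.1, 3, 0, 0, 0, 0, 0.4, -0.1, 3, 0, 0, 0, 0, 0.4, -0.1, 3, 0, 0, 0, 0, 0.4, -0.1, 3, 0, 0, 0, 0, 0.4, -0.1, 3, 0, 0, 0, 0, 0.4, -0.1, 3, 0, 0, 0, 0, 0.4, -0.1, 3, 0, 0, 0, 0, 0.4, 0, 3, -1, 0, 0, 0, 0.4, 0, 2, -2, 0, 0, 0, 0.4, 0, 1.8, -1.5, 0, 0, 0, 0.4, 0, 0, -1, 0, 0, 0, 0.4, 0, 0, 0, 0, 0, 0, 0.4, 0, 0, 0, 0, 0, 0, 0.4]

```text
clock: 14.58
eef_pos: [578.3, 276.0, 199.5]
eef_rot: [-3.141, -0.001, 2.777]
wrist_force: [-0.6, -0.0, 1.0]
finger_gap: 56.5
finger_force: 0.0
```

```bash
python3 look.py 7 117; python3 - <<'E'
from h import *
P=cv2.imread('pics/t7.png');C=manip.camera_model('top')
for c in('blue','orange'):
    for b in blobs(P,c,30):
        if b[0]<400 and b[1]>140: print(c,b[0],b[1],onz(C,b[0],b[1],117))
E
```

```text
14.5833 [578.32 276.01 199.49] [-3.14 -0.    2.78] 56.481080215845054 [-0.59 -0.    1.03]
blue [232.92 331.23 159.    15.89] [725.8  195.45 117.  ]
blue [253.19 194.72 910.    17.97] [578.45 276.63 117.  ]
orange [299.19 339.09 242.    24.55] [764.63 264.08 117.  ]
orange [142.83 208.12 432.5   13.6 ] [552.12 167.7  117.  ]
orange [ 77.5  104.1  594.5   16.76] [439.4  156.41 117.  ]
blue 361.98060234813676 232.01327207759059 [ 439.08915556 -240.62636806  117.        ]
blue 331.28659476117105 172.37082691319978 [ 585.84795053 -163.35524411  117.        ]
orange 200.3695652173913 224.30434782608697 [440.72688013 155.24409427 117.        ]
orange 316.63003095975233 216.37100103199174 [ 473.0295012  -128.57758961  117.        ]
orange 375.33002754820933 187.89311294765838 [ 550.89509334 -274.49320263  117.        ]
orange 199.25856697819313 178.90342679127724 [554.4527598  166.48515538 117.        ]
```

View pics/w7.png

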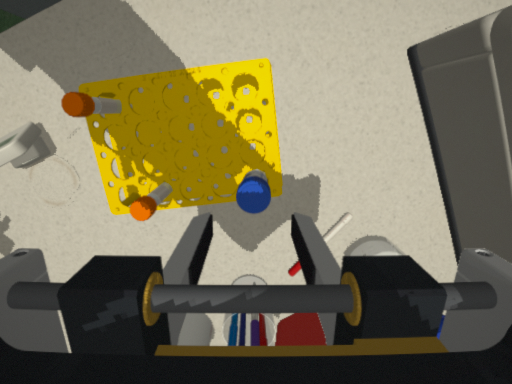

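The wrist view shows the second blue cap at (253,195) between the fingers, the same relative place as the first one. I'll grasp it the same way.

Call:
jog_arm:
  rows: [0.15, 0, -1, 0, 0, 0, 0.4, 0.15, -0.05, -1, 0, 0, 0, 0.4, 0, 0, -1, 0, 0, 0, 0.4, 0, 0, -1, 0, 0, 0, 0.4, 0, 0, -1, 0, 0, 0, 0.4, 0, 0, -1, 0, 0, 0, 0.4, 0, 0, -1, 0, 0, 0, 0.4, 0, 0, -1, 0, 0, 0, 0.4, 0, 0, -1, 0, 0, 0, 0.4, 0, 0, -0.7, 0, 0, 0, 0.4, 0, 0, 0, 0, 0, 0, 0.4, 0, 0, 0, 0, 0, 0, 0.6, 0, 0, 0, 0, 0, 0, 0.7, 0, 0, 0, 0, 0, 0, 0.8, 0, 0, 0, 0, 0, 0, 0.8, 0, 0, 0, 0, 0, 0, 0.8, 0, 0, 0, 0, 0, 0, 0.8, 0, 0, 0, 0, 0, 0, 0.8]
  newtons: 20

```text
clock: 16.23
eef_pos: [582.0, 275.9, 103.5]
eef_rot: [3.141, 0.001, 2.777]
wrist_force: [0.4, 0.1, 4.1]
finger_gap: 32.9
finger_force: 20.0
```

Call:
jog_arm:
  rows: [0, 0, 0.5, 0, 0, 0, 0.8, 0, 0, 1, 0, 0, 0, 0.8, 0, 0, 1, 0, 0, 0, 0.8, 0, 0, 1.5, 0, 0, 0, 0.8, 0, 0, 1.5, 0, 0, 0, 0.8, 0, 0, 1.5, 0, 0, 0, 0.8, 0, 0, 1.5, 0, 0, 0, 0.8, 0, 0, 1.5, 0, 0, 0, 0.8, 0, 0, 1.5, 0, 0, 0, 0.8, 0, 0, 1, 0, 0, 0, 0.8, 0, 0, 0.5, 0, 0, 0, 0.8, -0.3, -1, 0.3, 0, 0, 0, 0.8, -0.5, -2, 0, 0, 0, 0, 0.8, -0.5, -2, 0, 0, 0, 0, 0.8, -0.5, -2, 0, 0, 0, 0, 0.8, -0.5, -2, 0, 0, 0, 0, 0.8, -0.5, -2, 0, 0, 0, 0, 0.8, -0.5, -2, 0, 0, 0, 0, 0.8, -0.5, -2, 0, 0, 0, 0, 0.8, -0.5, -2, 0, 0, 0, 0, 0.8]

```text
clock: 17.9
eef_pos: [537.7, 104.2, 235.3]
eef_rot: [-3.141, -0.001, 2.777]
wrist_force: [0.7, -0.8, 0.6]
finger_gap: 33.1
finger_force: 20.0
```

Call:
jog_arm:
  rows: [-0.6, -2, 0, 0, 0, 0, 0.8, -0.6, -2, 0, 0, 0, 0, 0.8, -0.6, -2, 0, 0, 0, 0, 0.8, -0.6, -2, 0, 0, 0, 0, 0.8, -0.6, -2, 0, 0, 0, 0, 0.8, -0.6, -2, 0, 0, 0, 0, 0.8, -0.6, -2, 0, 0, 0, 0, 0.8, -0.6, -2, 0, 0, 0, 0, 0.8, -0.6, -2, 0, 0, 0, 0, 0.8, -0.6, -2, 0, 0, 0, 0, 0.8, -0.6, -2, 0, 0, 0, 0, 0.8, -0.6, -2, 0, 0, 0, 0, 0.8, -0.6, -2, 0, 0, 0, 0, 0.8, -0.6, -2, 0, 0, 0, 0, 0.8, -0.6, -2, 0, 0, 0, 0, 0.8, -0.4, -1.5, 0, 0, 0, 0, 0.8, 0, 0, 0, 0, 0, 0, 0.8, 0, 0, 0, 0, 0, 0, 0.8]

```text
clock: 19.4
eef_pos: [443.9, -209.5, 235.4]
eef_rot: [3.141, -0.001, 2.775]
wrist_force: [-0.9, -0.2, -1.1]
finger_gap: 32.9
finger_force: 20.0
```

Call:
jog_arm:
  rows: [-0.1, -1.2, 0, 0, 0, 0, 0.8, -0.1, -1.2, 0, 0, 0, 0, 0.8, -0.1, -1.25, 0, 0, 0, 0, 0.8, 0, 0, -1, 0, 0, 0, 0.8, 0, 0, -1, 0, 0, 0, 0.8, 0, 0, -1, 0, 0, 0, 0.8, 0, 0, 0, 0, 0, 0, 0.8, 0, 0, 0, 0, 0, 0, 0.8]

```text
clock: 20.07
eef_pos: [441.5, -245.2, 205.1]
eef_rot: [3.141, -0.002, 2.777]
wrist_force: [-0.8, 1.0, -0.7]
finger_gap: 33.1
finger_force: 20.0
```

```bash
python3 look.py 8 94
```

```text
20.0667 [ 441.54 -245.21  205.15] [ 3.14 -0.    2.78] 33.132173280279645 [-0.8   0.96 -0.66]
blue [287.43 322.89 179.5   11.07] [ 626.5  -267.36   94.  ]
blue [ 251.38  232.65 2400.5    28.82] [ 491.67 -265.45   94.  ]
blue [ 246.76  178.34 1013.5    24.34] [ 430.22 -247.37   94.  ]
orange [256.52 274.13 828.    21.87] [ 544.73 -279.07   94.  ]
orange [ 358.69  177.89 1810.     25.5 ] [ 472.97 -133.61   94.  ]
```

View pics/c8.png

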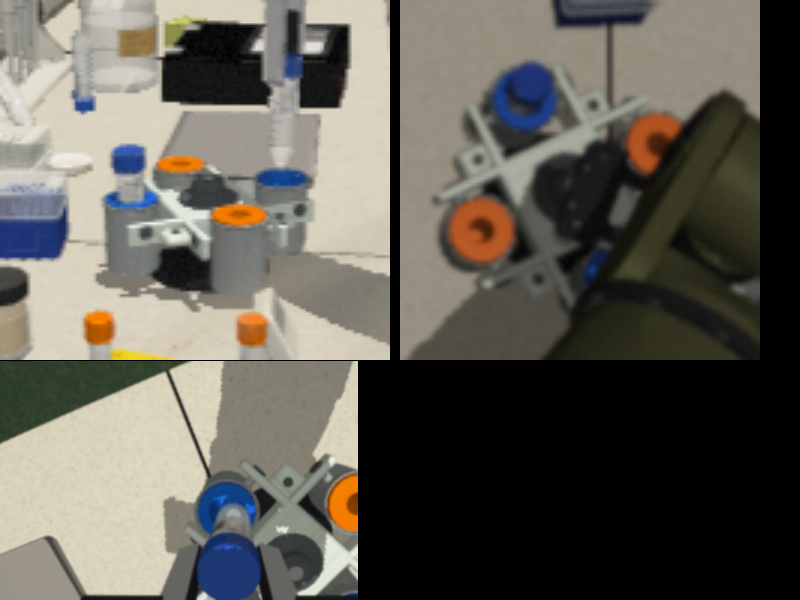

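Side view: the first tube stands home in the far blue bucket at crop (128,165), and the second hangs over the near blue bucket at crop (283,150). In the wrist view its tip is slightly right of the hole, so I'll shift slightly toward −y while lowering.

Call:
jog_arm:
  rows: [-0.1, -0.15, -0.5, 0, 0, 0, 0.8, 0, 0, -0.5, 0, 0, 0, 0.8, 0, 0, -0.5, 0, 0, 0, 0.8, 0, 0, -0.5, 0, 0, 0, 0.8, 0, 0, -0.5, 0, 0, 0, 0.8, 0, 0, -0.5, 0, 0, 0, 0.8, 0, 0, 0, 0, 0, 0, 0.8, 0, 0, 0, 0, 0, 0, 0.8]

```text
clock: 20.88
eef_pos: [440.5, -247.4, 175.6]
eef_rot: [-3.141, -0.001, 2.777]
wrist_force: [-1.1, -3.3, -1.7]
finger_gap: 33.2
finger_force: 20.0
```

Call:
jog_arm:
  rows: [0, 0, -0.5, 0, 0, 0, 0.8, 0, 0, -0.5, 0, 0, 0, 0.8, 0, 0, 0, 0, 0, 0, 0.8, 0, 0, 0, 0, 0, 0, 0.8]

```text
clock: 21.22
eef_pos: [440.5, -247.2, 165.3]
eef_rot: [3.142, -0.001, 2.777]
wrist_force: [-0.8, -5.5, -2.9]
finger_gap: 33.1
finger_force: 20.0
```

Call:
jog_arm:
  rows: [0, 0, -0.5, 0, 0, 0, 0.8, 0, 0, -0.5, 0, 0, 0, 0.8, 0, 0, 0, 0, 0, 0, 0.8, 0, 0, 0, 0, 0, 0, 0.8]

```text
clock: 21.55
eef_pos: [440.5, -247.0, 155.3]
eef_rot: [3.141, -0.001, 2.777]
wrist_force: [-0.4, -3.7, -2.7]
finger_gap: 32.9
finger_force: 20.0
```

Call:
jog_arm:
  rows: [0, -0.1, 0, 0, 0, 0, 0.8, 0, 0, 0, 0, 0, 0, 0.8, 0, 0, 0, 0, 0, 0, 0.8]

```text
clock: 21.8
eef_pos: [440.8, -247.9, 155.9]
eef_rot: [3.141, -0.0, 2.777]
wrist_force: [-0.5, -0.2, -0.3]
finger_gap: 33.2
finger_force: 20.0
```

Call:
jog_arm:
  rows: [0, 0, -0.5, 0, 0, 0, 0.8, 0, 0, -0.5, 0, 0, 0, 0.8, 0, 0, 0, 0, 0, 0, 0.8, 0, 0, 0, 0, 0, 0, 0.8]

```text
clock: 22.13
eef_pos: [440.6, -248.0, 145.5]
eef_rot: [3.141, -0.001, 2.777]
wrist_force: [0.2, -0.7, -0.5]
finger_gap: 32.8
finger_force: 20.0
```

Free again. I'll continue to the floor.

Call:
jog_arm:
  rows: [0, -0.03, -0.5, 0, 0, 0, 0.8, 0, 0, -0.5, 0, 0, 0, 0.8, 0, 0, -0.3, 0, 0, 0, 0.8, 0, 0, -0.2, 0, 0, 0, 0.8, 0, 0, 0, 0, 0, 0, 0.8, 0, 0, 0, 0, 0, 0, 0.8]

```text
clock: 22.63
eef_pos: [440.7, -248.5, 130.9]
eef_rot: [3.142, -0.0, 2.777]
wrist_force: [-0.3, 0.7, -0.8]
finger_gap: 32.9
finger_force: 20.0
```

Call:
jog_arm:
  rows: [0, 0, -0.1, 0, 0, 0, 0.8, 0, 0, -0.1, 0, 0, 0, 0.8, 0, 0, -0.1, 0, 0, 0, 0.8, 0, 0, 0, 0, 0, 0, 0.8, 0, 0, 0, 0, 0, 0, 0.8]

```text
clock: 23.05
eef_pos: [440.7, -248.5, 127.9]
eef_rot: [3.142, -0.0, 2.777]
wrist_force: [0.5, -0.2, -0.2]
finger_gap: 32.8
finger_force: 20.0
```

Call:
jog_arm:
  rows: [0, 0, -0.1, 0, 0, 0, 0.8, 0, 0, -0.05, 0, 0, 0, 0.8, 0, 0, 0, 0, 0, 0, 0.8, 0, 0, 0, 0, 0, 0, 0.8]

```text
clock: 23.38
eef_pos: [440.8, -248.6, 126.6]
eef_rot: [-3.142, 0.0, 2.777]
wrist_force: [-0.3, 0.2, 1.7]
finger_gap: 33.2
finger_force: 20.0
```

Call:
jog_arm:
  rows: [0, 0, -0.1, 0, 0, 0, 0.8, 0, 0, 0, 0, 0, 0, 0.8, 0, 0, 0, 0, 0, 0, 0.8]

```text
clock: 23.63
eef_pos: [441.3, -248.9, 126.4]
eef_rot: [-3.141, 0.002, 2.777]
wrist_force: [-1.1, 0.1, 9.0]
finger_gap: 33.0
finger_force: 20.0
```

Home (9 N). I'll release, rise, and go toward the near small tube.

Call:
jog_arm:
  rows: [0, 0, 0.05, 0, 0, 0, 0.6, 0, 0, 0, 0, 0, 0, 0.45, 0, 0, 0, 0, 0, 0, 0.4, 0, 0, 0, 0, 0, 0, 0.4, 0, 0, 0.5, 0, 0, 0, 0.4, 0, 0, 1, 0, 0, 0, 0.4, 0, 0, 1, 0, 0, 0, 0.4, 0, 0, 1.5, 0, 0, 0, 0.4, 0, 0, 2, 0, 0, 0, 0.4, 0, 0, 2, 0, 0, 0, 0.4, 0, 0, 2, 0, 0, 0, 0.4, 0, 0, 2, 0, 0, 0, 0.4, 0, 0, 1, 0, 0, 0, 0.4, 0, 1.5, 0, 0, 0, 0, 0.4, 0, 3, 0, 0, 0, 0, 0.4, 0, 3, 0, 0, 0, 0, 0.4, 0, 3, 0, 0, 0, 0, 0.4]

```text
clock: 25.05
eef_pos: [440.4, -142.4, 256.2]
eef_rot: [3.142, 0.0, 2.776]
wrist_force: [0.7, 0.2, 0.1]
finger_gap: 56.2
finger_force: 0.0
```

Call:
jog_arm:
  rows: [0, 3, 0, 0, 0, 0, 0.4, 0, 3, 0, 0, 0, 0, 0.4, 0, 3, 0, 0, 0, 0, 0.4, 0, 3, 0, 0, 0, 0, 0.4, 0, 3, 0, 0, 0, 0, 0.5, 0, 3, 0, 0, 0, 0, 0.5, 0, 3, 0, 0, 0, 0, 0.5, 0, 3, 0, 0, 0, 0, 0.5, 0, 3, -1, 0, 0, 0, 0.5, 0, 2, -1.5, 0, 0, 0, 0.5, 0, 0, -1.5, 0, 0, 0, 0.5, 0, 0, -1.3, 0, 0, 0, 0.5, 0, 0, 0, 0, 0, 0, 0.5, 0, 0, 0, 0, 0, 0, 0.5]

```text
clock: 26.22
eef_pos: [440.6, 146.5, 203.2]
eef_rot: [-3.141, -0.001, 2.777]
wrist_force: [1.2, -0.3, 1.2]
finger_gap: 47.1
finger_force: 0.0
```

```bash
python3 look.py 9 117
```

```text
26.2167 [440.59 146.45 203.18] [-3.14 -0.    2.78] 47.123026717830754 [ 1.2  -0.3   1.19]
blue [ 76.89 349.87 115.     9.96] [ 553.02 -130.3   117.  ]
orange [ 58.01 276.35 227.5   14.09] [453.73 -93.15 117.  ]
orange [258.85 187.77 368.5   11.9 ] [437.12 154.53 117.  ]
```

View pics/c9.png

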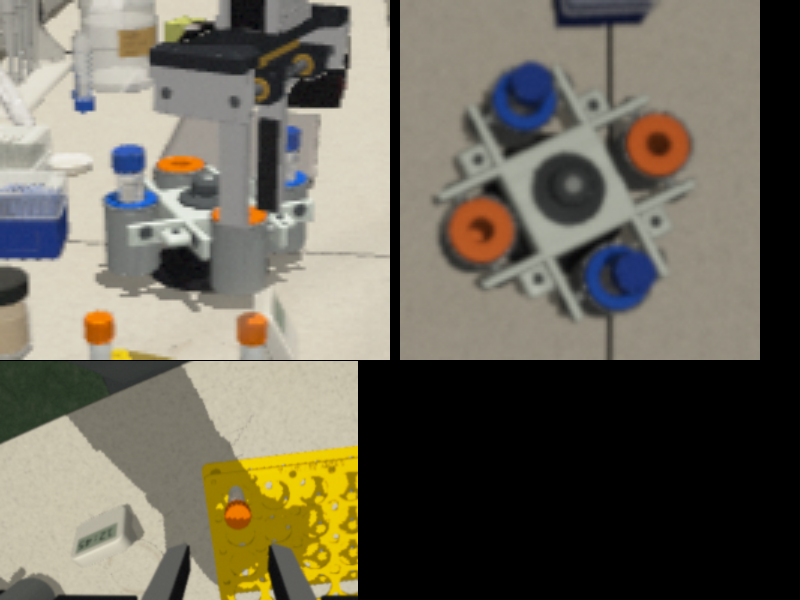

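Both blue tubes stand in the blue buckets (top crop (530,85) and (632,272)), and the orange cap is ahead at wrist (259,188). I'll move onto it and grasp.

Call:
jog_arm:
  rows: [-0.1, 0.8, 0, 0, 0, 0, 0.5, 0, 0, -1, 0, 0, 0, 0.5, 0, 0, -1, 0, 0, 0, 0.5, 0, 0, -1, 0, 0, 0, 0.5, 0, 0, -1, 0, 0, 0, 0.5, 0, 0, -1, 0, 0, 0, 0.5, 0, 0, 0, 0, 0, 0, 0.5]

```text
clock: 26.95
eef_pos: [438.8, 154.2, 150.5]
eef_rot: [-3.14, -0.003, 2.777]
wrist_force: [0.1, 0.7, -0.8]
finger_gap: 46.9
finger_force: 0.0
```

```bash
python3 look.py 10 117
```

```text
26.95 [438.8  154.17 150.52] [-3.14 -0.    2.78] 46.86603832485489 [ 0.06  0.66 -0.78]
orange [303.51 320.21 150.5   10.61] [554.98 160.31 117.  ]
orange [252.54 210.36 600.5   15.25] [436.86 154.72 117.  ]
```

View pics/w10.png

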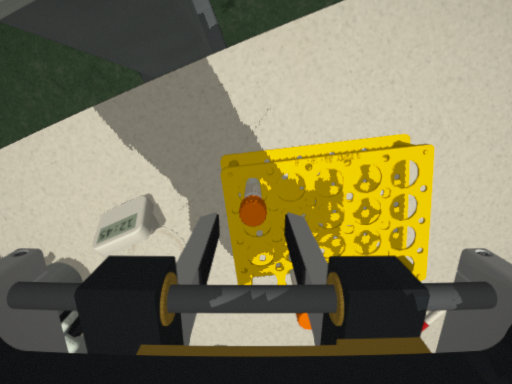

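The orange cap at (253,210) is centred between the fingers (211–293). I'll descend and grip.

Call:
jog_arm:
  rows: [0, 0, -1, 0, 0, 0, 0.5, 0, 0, -1, 0, 0, 0, 0.5, 0, 0, -1, 0, 0, 0, 0.5, 0, 0, -1, 0, 0, 0, 0.5, 0, 0, -0.8, 0, 0, 0, 0.5, 0, 0, 0, 0, 0, 0, 0.5, 0, 0, 0, 0, 0, 0, 0.65, 0, 0, 0, 0, 0, 0, 0.75, 0, 0, 0, 0, 0, 0, 0.85, 0, 0, 0, 0, 0, 0, 0.9, 0, 0, 0, 0, 0, 0, 0.9, 0, 0, 0, 0, 0, 0, 0.9, 0, 0, 0, 0, 0, 0, 0.9, 0, 0, 0, 0, 0, 0, 0.9]
  newtons: 15

```text
clock: 28.27
eef_pos: [439.9, 154.5, 105.2]
eef_rot: [3.141, 0.001, 2.777]
wrist_force: [-0.6, -0.9, 2.8]
finger_gap: 21.0
finger_force: 15.0
```

Call:
jog_arm:
  rows: [0, 0, 0.5, 0, 0, 0, 0.9, 0, 0, 1, 0, 0, 0, 0.9, 0, 0, 1, 0, 0, 0, 0.9, 0, 0, 1.5, 0, 0, 0, 0.9, 0, 0, 1.5, 0, 0, 0, 0.9, 0, 0, 1.5, 0, 0, 0, 0.9, 0, 0, 1.5, 0, 0, 0, 0.9, 0, 0, 1.5, 0, 0, 0, 0.9, 0, 0, 1.5, 0, 0, 0, 0.9, 0, 0, 1, 0, 0, 0, 0.9, 0, 0, 0.5, 0, 0, 0, 0.9, 0.2, -1, 0.3, 0, 0, 0, 0.9, 0.3, -2, 0, 0, 0, 0, 0.9, 0.3, -2, 0, 0, 0, 0, 0.9, 0.3, -2, 0, 0, 0, 0, 0.9, 0.3, -2, 0, 0, 0, 0, 0.9, 0.3, -2, 0, 0, 0, 0, 0.9, 0.3, -2, 0, 0, 0, 0, 0.9, 0.3, -2, 0, 0, 0, 0, 0.9, 0.3, -2, 0, 0, 0, 0, 0.9]

```text
clock: 29.93
eef_pos: [465.4, -17.1, 237.4]
eef_rot: [-3.141, -0.001, 2.777]
wrist_force: [0.1, 0.6, -0.2]
finger_gap: 21.2
finger_force: 15.0
```

Call:
jog_arm:
  rows: [0.3, -2, 0, 0, 0, 0, 0.9, 0.3, -2, 0, 0, 0, 0, 0.9, 0.3, -2, 0, 0, 0, 0, 0.9, 0.2, -2, 0, 0, 0, 0, 0.9, 0, -2, 0, 0, 0, 0, 0.9, 0, -1.2, 0, 0, 0, 0, 0.9, 0, 0, 0, 0, 0, 0, 0.9, 0, 0, 0, 0, 0, 0, 0.9]

```text
clock: 30.6
eef_pos: [476.4, -127.7, 237.6]
eef_rot: [3.142, -0.001, 2.776]
wrist_force: [-0.5, 0.0, -0.5]
finger_gap: 21.2
finger_force: 15.0
```

Call:
jog_arm:
  rows: [-0.05, -0.45, -1, 0, 0, 0, 0.9, 0, 0, -1, 0, 0, 0, 0.9, 0, 0, -1, 0, 0, 0, 0.9, 0, 0, 0, 0, 0, 0, 0.9, 0, 0, 0, 0, 0, 0, 0.9]

```text
clock: 31.02
eef_pos: [476.0, -131.5, 207.1]
eef_rot: [-3.142, -0.002, 2.777]
wrist_force: [-0.1, 0.2, -0.3]
finger_gap: 21.1
finger_force: 15.0
```

```bash
python3 look.py 11 94;python3 -c "
import cv2;q=cv2.imread('pics/s11.png');p=cv2.imread('pics/w11.png')
import numpy as np
cv2.imwrite('pics/d11.png',np.hstack([cv2.resize(q[100:200,225:335],(396,360)),cv2.resize(p[120:270,170:340],(404,356))[:356].copy() if 0 else cv2.resize(p[120:270,170:340],(404,360))]))"
```

```text
31.0167 [ 475.96 -131.53  207.14] [-3.14 -0.    2.78] 21.139570854402262 [-0.06  0.25 -0.26]
blue [251.35 322.1  651.    29.84] [ 644.8  -197.09   94.  ]
blue [251.59 269.98 399.5   19.42] [ 572.9  -169.39   94.  ]
blue [ 136.26  197.19 2440.     34.52] [ 441.26 -257.05   94.  ]
orange [ 251.55  233.15 1038.     20.16] [ 527.61 -152.18   94.  ]
orange [ 250.82  181.06 1362.     24.26] [ 469.49 -130.9    94.  ]
```

View pics/d11.png

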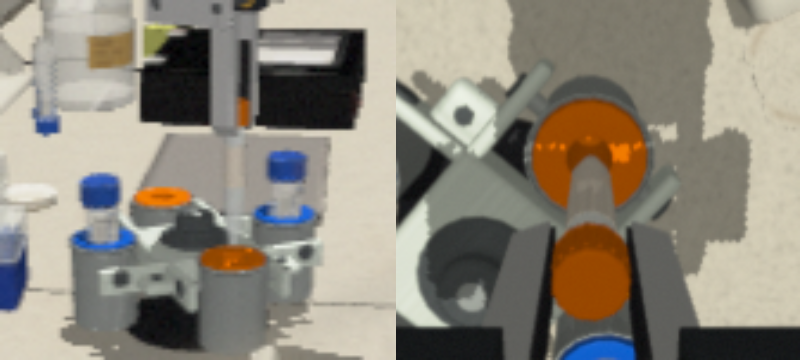

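In the wrist crop the tube tip (589,160) lines up with the hole centre (589,155). I'll lower it.

Call:
jog_arm:
  rows: [0, -0.03, -0.5, 0, 0, 0, 0.9, 0, 0, -0.5, 0, 0, 0, 0.9, 0, 0, -0.5, 0, 0, 0, 0.9, 0, 0, -0.5, 0, 0, 0, 0.9, 0, 0, -0.5, 0, 0, 0, 0.9, 0, 0, 0, 0, 0, 0, 0.9]

```text
clock: 31.67
eef_pos: [475.8, -132.2, 181.7]
eef_rot: [-3.142, -0.002, 2.777]
wrist_force: [0.3, 0.9, -1.2]
finger_gap: 21.0
finger_force: 15.0
```

Call:
jog_arm:
  rows: [0, 0, -0.5, 0, 0, 0, 0.9, 0, 0, -0.5, 0, 0, 0, 0.9, 0, 0, -0.5, 0, 0, 0, 0.9, 0, 0, 0, 0, 0, 0, 0.9]

```text
clock: 32.0
eef_pos: [475.8, -132.2, 166.8]
eef_rot: [-3.142, -0.001, 2.777]
wrist_force: [-0.0, -1.0, 0.1]
finger_gap: 21.4
finger_force: 15.0
```

Call:
jog_arm:
  rows: [0, 0, -0.5, 0, 0, 0, 0.9, 0, 0, -0.5, 0, 0, 0, 0.9, 0, 0, -0.5, 0, 0, 0, 0.9, 0, 0, 0, 0, 0, 0, 0.9]

```text
clock: 32.33
eef_pos: [475.8, -132.2, 151.8]
eef_rot: [-3.142, -0.002, 2.777]
wrist_force: [-0.2, 0.0, -1.1]
finger_gap: 21.0
finger_force: 15.0
```

Call:
jog_arm:
  rows: [0, 0, -0.5, 0, 0, 0, 0.9, 0, 0, -0.5, 0, 0, 0, 0.9, 0, 0, -0.5, 0, 0, 0, 0.9, 0, 0, -0.3, 0, 0, 0, 0.9, 0, 0, -0.2, 0, 0, 0, 0.9, 0, 0, -0.1, 0, 0, 0, 0.9, 0, 0, 0, 0, 0, 0, 0.9, 0, 0, 0, 0, 0, 0, 0.9]

```text
clock: 33.0
eef_pos: [476.3, -132.3, 132.1]
eef_rot: [3.142, 0.0, 2.777]
wrist_force: [-0.0, 0.1, -0.4]
finger_gap: 20.7
finger_force: 15.0
```

Call:
jog_arm:
  rows: [0, 0, -0.1, 0, 0, 0, 0.9, 0, 0, -0.1, 0, 0, 0, 0.9, 0, 0, 0, 0, 0, 0, 0.9, 0, 0, 0, 0, 0, 0, 0.9]

```text
clock: 33.33
eef_pos: [476.2, -132.3, 129.9]
eef_rot: [-3.142, -0.0, 2.777]
wrist_force: [0.7, 0.4, -0.4]
finger_gap: 20.8
finger_force: 15.0
```

Call:
jog_arm:
  rows: [0, 0, -0.1, 0, 0, 0, 0.9, 0, 0, 0, 0, 0, 0, 0.9, 0, 0, 0, 0, 0, 0, 0.9]

```text
clock: 33.58
eef_pos: [476.2, -132.3, 128.9]
eef_rot: [-3.142, -0.0, 2.777]
wrist_force: [0.8, 1.6, 0.0]
finger_gap: 21.0
finger_force: 15.0
```

Call:
jog_arm:
  rows: [0, 0, -0.1, 0, 0, 0, 0.9, 0, 0, 0, 0, 0, 0, 0.9, 0, 0, 0, 0, 0, 0, 0.9]

```text
clock: 33.83
eef_pos: [476.3, -132.4, 128.1]
eef_rot: [-3.142, 0.0, 2.777]
wrist_force: [-0.2, 0.3, 1.7]
finger_gap: 21.0
finger_force: 15.0
```

Call:
jog_arm:
  rows: [0, 0, -0.05, 0, 0, 0, 0.9, 0, 0, 0, 0, 0, 0, 0.9, 0, 0, 0, 0, 0, 0, 0.9]

```text
clock: 34.08
eef_pos: [476.6, -132.4, 128.0]
eef_rot: [3.142, 0.001, 2.777]
wrist_force: [-0.3, -0.2, 5.3]
finger_gap: 21.0
finger_force: 15.0
```

Call:
jog_arm:
  rows: [0, 0, -0.05, 0, 0, 0, 0.9, 0, 0, 0, 0, 0, 0, 0.9, 0, 0, 0, 0, 0, 0, 0.9]

```text
clock: 34.33
eef_pos: [476.8, -132.5, 127.9]
eef_rot: [3.142, 0.002, 2.777]
wrist_force: [-0.4, -0.0, 8.7]
finger_gap: 20.9
finger_force: 15.0
```

Home (8.7 N). I'll release, rise and go to the last tube.

Call:
jog_arm:
  rows: [0, 0, 0.05, 0, 0, 0, 0.75, 0, 0, 0, 0, 0, 0, 0.6, 0, 0, 0, 0, 0, 0, 0.5, 0, 0, 0, 0, 0, 0, 0.5, 0, 0, 0, 0, 0, 0, 0.5, 0, 0, 0.5, 0, 0, 0, 0.5, 0, 0, 1, 0, 0, 0, 0.5, 0, 0, 1, 0, 0, 0, 0.5, 0, 0, 1.5, 0, 0, 0, 0.5, 0, 0, 2, 0, 0, 0, 0.5, 0, 0, 2, 0, 0, 0, 0.5, 0, 0, 2, 0, 0, 0, 0.5, 0, 0, 2, 0, 0, 0, 0.5, 0.3, 1.5, 0, 0, 0, 0, 0.5, 0.7, 2.5, 0, 0, 0, 0, 0.5, 0.7, 2.5, 0, 0, 0, 0, 0.5, 0.7, 2.5, 0, 0, 0, 0, 0.5, 0.7, 2.5, 0, 0, 0, 0, 0.5, 0.7, 2.5, 0, 0, 0, 0, 0.5, 0.7, 2.5, 0, 0, 0, 0, 0.5]

```text
clock: 36.0
eef_pos: [521.4, 34.0, 248.8]
eef_rot: [3.141, 0.001, 2.777]
wrist_force: [0.2, -0.1, 0.1]
finger_gap: 46.9
finger_force: 0.0
```

Call:
jog_arm:
  rows: [0.7, 2.5, 0, 0, 0, 0, 0.5, 0.7, 2.5, 0, 0, 0, 0, 0.5, 0.7, 2.5, 0, 0, 0, 0, 0.5, 0.6, 2.5, 0, 0, 0, 0, 0.5, 0.4, 2, -1, 0, 0, 0, 0.5, 0, 1.4, -1.5, 0, 0, 0, 0.5, 0, 0, -1.5, 0, 0, 0, 0.5, 0, 0, -1, 0, 0, 0, 0.5, 0, 0, 0, 0, 0, 0, 0.5, 0, 0, 0, 0, 0, 0, 0.5]

```text
clock: 36.83
eef_pos: [552.3, 166.3, 198.2]
eef_rot: [3.142, 0.0, 2.776]
wrist_force: [0.0, -0.9, 0.0]
finger_gap: 47.2
finger_force: 0.0
```

```bash
python3 look.py 12 117
```

```text
36.8333 [552.31 166.32 198.18] [3.14 0.   2.78] 47.17217368452591 [ 0.01 -0.9   0.04]
blue [ 73.92 337.47 507.5   18.12] [643.27 -97.48 117.  ]
orange [  4.   220.85 227.5   16.51] [485.95 -87.69 117.  ]
orange [252.11 194.53 399.5   12.41] [551.64 166.2  117.  ]
```

The orange cap is centred at wrist (252,195). I'll descend and grip.

Call:
jog_arm:
  rows: [0.1, 0, -1, 0, 0, 0, 0.5, 0, 0, -1, 0, 0, 0, 0.5, 0, 0, -1, 0, 0, 0, 0.5, 0, 0, -1, 0, 0, 0, 0.5, 0, 0, -1, 0, 0, 0, 0.5, 0, 0, -1, 0, 0, 0, 0.5, 0, 0, -1, 0, 0, 0, 0.5, 0, 0, -1, 0, 0, 0, 0.5, 0, 0, -1, 0, 0, 0, 0.5, 0, 0, -0.4, 0, 0, 0, 0.5, 0, 0, 0, 0, 0, 0, 0.5, 0, 0, 0, 0, 0, 0, 0.65, 0, 0, 0, 0, 0, 0, 0.75, 0, 0, 0, 0, 0, 0, 0.85, 0, 0, 0, 0, 0, 0, 0.9, 0, 0, 0, 0, 0, 0, 0.9, 0, 0, 0, 0, 0, 0, 0.9, 0, 0, 0, 0, 0, 0, 0.9, 0, 0, 0, 0, 0, 0, 0.9]

```text
clock: 38.57
eef_pos: [553.4, 166.7, 103.8]
eef_rot: [3.141, 0.001, 2.777]
wrist_force: [0.3, -0.5, 2.8]
finger_gap: 20.9
finger_force: 15.0
```

Call:
jog_arm:
  rows: [0, 0, 0.5, 0, 0, 0, 0.9, 0, 0, 1, 0, 0, 0, 0.9, 0, 0, 1.5, 0, 0, 0, 0.9, 0, 0, 2, 0, 0, 0, 0.9, 0, 0, 2, 0, 0, 0, 0.9, 0, 0, 2, 0, 0, 0, 0.9, 0, 0, 2, 0, 0, 0, 0.9, 0, 0, 2, 0, 0, 0, 0.9, 0, 0, 1.5, 0, 0, 0, 0.9, 0, 0, 1, 0, 0, 0, 0.9, 0, -1, 0.3, 0, 0, 0, 0.9, 0, -2, 0, 0, 0, 0, 0.9, 0, -2, 0, 0, 0, 0, 0.9, 0, -2, 0, 0, 0, 0, 0.9, 0, -2, 0, 0, 0, 0, 0.9, 0, -2, 0, 0, 0, 0, 0.9, 0, -2, 0, 0, 0, 0, 0.9, 0, -2, 0, 0, 0, 0, 0.9, 0, -2, 0, 0, 0, 0, 0.9, 0, -2, 0, 0, 0, 0, 0.9]

```text
clock: 40.23
eef_pos: [552.6, -24.9, 260.8]
eef_rot: [-3.141, -0.001, 2.777]
wrist_force: [0.3, 0.5, -0.0]
finger_gap: 21.1
finger_force: 15.0
```

Call:
jog_arm:
  rows: [0, -2, 0, 0, 0, 0, 0.9, 0, -2, 0, 0, 0, 0, 0.9, 0, -2, 0, 0, 0, 0, 0.9, 0, -2, 0, 0, 0, 0, 0.9, 0, -2, 0, 0, 0, 0, 0.9, 0, -2, 0, 0, 0, 0, 0.9, 0, -2, 0, 0, 0, 0, 0.9, 0, -2, 0, 0, 0, 0, 0.9, 0, -2, 0, 0, 0, 0, 0.9, 0, -2, 0, 0, 0, 0, 0.9, 0, -2, 0, 0, 0, 0, 0.9, 0, -2, 0, 0, 0, 0, 0.9, 0, -1, 0, 0, 0, 0, 0.9, 0, 0, 0, 0, 0, 0, 0.9, 0, 0, 0, 0, 0, 0, 0.9]

```text
clock: 41.48
eef_pos: [552.9, -273.2, 260.9]
eef_rot: [3.141, -0.001, 2.776]
wrist_force: [-0.4, -0.7, 0.0]
finger_gap: 21.0
finger_force: 15.0
```

Call:
jog_arm:
  rows: [0.3, -0.9, -1, 0, 0, 0, 0.9, 0, 0, -1, 0, 0, 0, 0.9, 0, 0, -1, 0, 0, 0, 0.9, 0, 0, -1, 0, 0, 0, 0.9, 0, 0, -1, 0, 0, 0, 0.9, 0, 0, -0.5, 0, 0, 0, 0.9, 0, 0, 0, 0, 0, 0, 0.9, 0, 0, 0, 0, 0, 0, 0.9]

```text
clock: 42.15
eef_pos: [556.2, -282.2, 206.4]
eef_rot: [3.142, -0.0, 2.777]
wrist_force: [1.6, -0.2, 0.1]
finger_gap: 21.5
finger_force: 15.0
```

```bash
python3 look.py 13 94;python3 -c "
import cv2;q=cv2.imread('pics/s13.png');p=cv2.imread('pics/w13.png')
import numpy as np
cv2.imwrite('pics/d13.png',np.hstack([cv2.resize(q[100:200,225:335],(396,360)),cv2.resize(p[120:270,170:340],(404,360))]))"
```

```text
42.15 [ 556.24 -282.21  206.42] [ 3.14 -0.    2.78] 21.47613916404272 [ 1.57 -0.16  0.15]
blue [312.91 243.19 442.    18.73] [ 645.33 -240.57   94.  ]
blue [ 367.97  181.56 2498.5    34.55] [ 596.   -161.75   94.  ]
blue [ 242.32   66.3  2520.     31.1 ] [ 438.38 -247.91   94.  ]
orange [ 251.58  235.06 1052.5    20.16] [ 610.02 -303.64   94.  ]
orange [ 251.52  180.83 1394.     24.17] [ 549.8  -280.74   94.  ]
orange [ 366.82   58.26 2742.     35.85] [ 474.14 -130.85   94.  ]
```

View pics/d13.png

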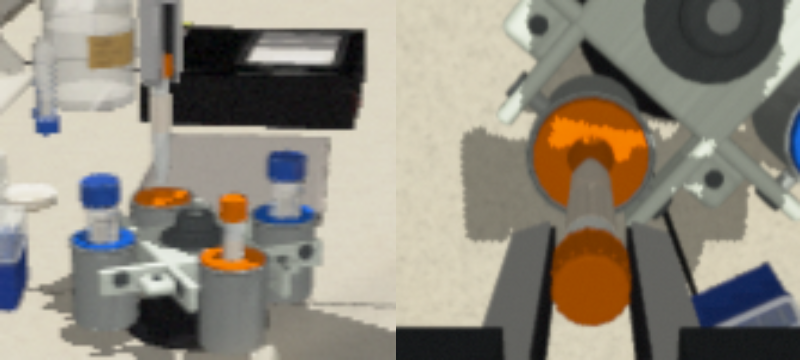

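Three tubes stand in their buckets. The last tube's tip (589,160) lines up with the far orange hole (590,152). I'll lower it.

Call:
jog_arm:
  rows: [0, 0, -0.5, 0, 0, 0, 0.9, 0, 0, -0.5, 0, 0, 0, 0.9, 0, 0, -0.5, 0, 0, 0, 0.9, 0, 0, -0.5, 0, 0, 0, 0.9, 0, 0, -0.5, 0, 0, 0, 0.9, 0, 0, 0, 0, 0, 0, 0.9]

```text
clock: 42.8
eef_pos: [555.9, -282.1, 180.0]
eef_rot: [3.141, -0.002, 2.777]
wrist_force: [-0.0, -0.4, -0.7]
finger_gap: 21.0
finger_force: 15.0
```

Call:
jog_arm:
  rows: [0, 0, -0.5, 0, 0, 0, 0.9, 0, 0, -0.5, 0, 0, 0, 0.9, 0, 0, -0.5, 0, 0, 0, 0.9, 0, 0, 0, 0, 0, 0, 0.9]

```text
clock: 43.13
eef_pos: [555.8, -282.1, 165.1]
eef_rot: [3.141, -0.002, 2.777]
wrist_force: [-0.4, 0.1, 0.3]
finger_gap: 21.1
finger_force: 15.0
```

Call:
jog_arm:
  rows: [0, 0, -0.5, 0, 0, 0, 0.9, 0, 0, -0.5, 0, 0, 0, 0.9, 0, 0, -0.5, 0, 0, 0, 0.9, 0, 0, 0, 0, 0, 0, 0.9]

```text
clock: 43.47
eef_pos: [555.8, -282.1, 150.1]
eef_rot: [3.141, -0.002, 2.777]
wrist_force: [-0.1, -0.2, -0.8]
finger_gap: 21.3
finger_force: 15.0
```

Call:
jog_arm:
  rows: [0, 0, -0.5, 0, 0, 0, 0.9, 0, 0, -0.5, 0, 0, 0, 0.9, 0, 0, -0.5, 0, 0, 0, 0.9, 0, 0, -0.3, 0, 0, 0, 0.9, 0, 0, -0.1, 0, 0, 0, 0.9, 0, 0, -0.1, 0, 0, 0, 0.9, 0, 0, 0, 0, 0, 0, 0.9]

```text
clock: 44.05
eef_pos: [556.2, -282.3, 131.4]
eef_rot: [3.142, -0.0, 2.777]
wrist_force: [0.1, 0.2, -0.8]
finger_gap: 20.9
finger_force: 15.0
```

Call:
jog_arm:
  rows: [0, 0, -0.1, 0, 0, 0, 0.9, 0, 0, -0.1, 0, 0, 0, 0.9, 0, 0, 0, 0, 0, 0, 0.9, 0, 0, 0, 0, 0, 0, 0.9]

```text
clock: 44.38
eef_pos: [556.2, -282.3, 129.5]
eef_rot: [3.142, -0.0, 2.777]
wrist_force: [-0.1, 0.0, 0.3]
finger_gap: 21.2
finger_force: 15.0
```

Call:
jog_arm:
  rows: [0, 0, -0.1, 0, 0, 0, 0.9, 0, 0, 0, 0, 0, 0, 0.9, 0, 0, 0, 0, 0, 0, 0.9]

```text
clock: 44.63
eef_pos: [556.2, -282.3, 128.4]
eef_rot: [-3.142, -0.0, 2.777]
wrist_force: [-0.1, 0.5, 0.2]
finger_gap: 21.1
finger_force: 15.0
```

Call:
jog_arm:
  rows: [0, 0, -0.1, 0, 0, 0, 0.9, 0, 0, -0.05, 0, 0, 0, 0.9, 0, 0, 0, 0, 0, 0, 0.9, 0, 0, 0, 0, 0, 0, 0.9]

```text
clock: 44.97
eef_pos: [556.2, -282.3, 126.9]
eef_rot: [-3.142, -0.0, 2.777]
wrist_force: [0.3, 0.0, -0.2]
finger_gap: 20.8
finger_force: 15.0
```

Call:
jog_arm:
  rows: [0, 0, -0.1, 0, 0, 0, 0.9, 0, 0, 0, 0, 0, 0, 0.9, 0, 0, 0, 0, 0, 0, 0.9]

```text
clock: 45.22
eef_pos: [556.5, -282.4, 126.5]
eef_rot: [-3.141, 0.001, 2.777]
wrist_force: [-0.2, -0.9, 4.5]
finger_gap: 20.9
finger_force: 15.0
```

Contact at 4.5 N, so it is home. I'll release, rise, back away and verify.

Call:
jog_arm:
  rows: [0, 0, -0.03, 0, 0, 0, 0.9, 0, 0, 0.03, 0, 0, 0, 0.75, 0, 0, 0, 0, 0, 0, 0.6, 0, 0, 0, 0, 0, 0, 0.5, 0, 0, 0, 0, 0, 0, 0.5, 0, 0, 0, 0, 0, 0, 0.5, 0, 0, 0.5, 0, 0, 0, 0.5, 0, 0, 1, 0, 0, 0, 0.5, 0, 0, 1, 0, 0, 0, 0.5, 0, 0, 1.5, 0, 0, 0, 0.5, 0, 0, 2, 0, 0, 0, 0.5, 0, 0, 2, 0, 0, 0, 0.5, 0, 0, 2, 0, 0, 0, 0.5, 0, 0, 2, 0, 0, 0, 0.5]

```text
clock: 46.38
eef_pos: [556.2, -282.3, 248.4]
eef_rot: [-3.141, 0.001, 2.777]
wrist_force: [-0.1, -0.2, -1.0]
finger_gap: 46.5
finger_force: 0.0
```

Call:
jog_arm:
  rows: [0, 2, 0, 0, 0, 0, 0.5, -0.5, 3, 0, 0, 0, 0, 0.5, -0.5, 3, 0, 0, 0, 0, 0.5, -0.5, 3, 0, 0, 0, 0, 0.5, -0.5, 3, 0, 0, 0, 0, 0.5, -0.5, 3, 0, 0, 0, 0, 0.5, -0.5, 3, 0, 0, 0, 0, 0.5, -0.5, 3, 0, 0, 0, 0, 0.5, -0.5, 3, 0, 0, 0, 0, 0.5, -0.5, 3, 0, 0, 0, 0, 0.5, -0.5, 3, 0, 0, 0, 0, 0.5, 0, 0, 0, 0, 0, 0, 0.5]

```text
clock: 47.38
eef_pos: [505.6, 41.5, 247.5]
eef_rot: [3.14, 0.001, 2.78]
wrist_force: [0.1, 0.6, 0.4]
finger_gap: 46.9
finger_force: 0.0
```

```bash
python3 look.py 14 94;python3 -c "
import cv2;q=cv2.imread('pics/s14.png');p=cv2.imread('pics/t14.png')
import numpy as np
cv2.imwrite('pics/d14.png',np.hstack([cv2.resize(q[100:270,180:340],(396,420)),cv2.resize(p[110:270,240:400],(404,420))]))"
```

```text
47.3833 [505.57  41.54 247.48] [3.14 0.   2.78] 46.8768250978809 [0.07 0.62 0.39]
blue [  8.37 219.27 435.5   15.35] [ 443.01 -285.43   94.  ]
blue [ 34.76 205.87 572.5   21.63] [ 439.9  -238.99   94.  ]
orange [ 57.61 276.16 198.    13.42] [ 542.19 -267.79   94.  ]
orange [ 113.81  204.41 1529.5    27.62] [ 475.58 -137.69   94.  ]
```

View pics/d14.png

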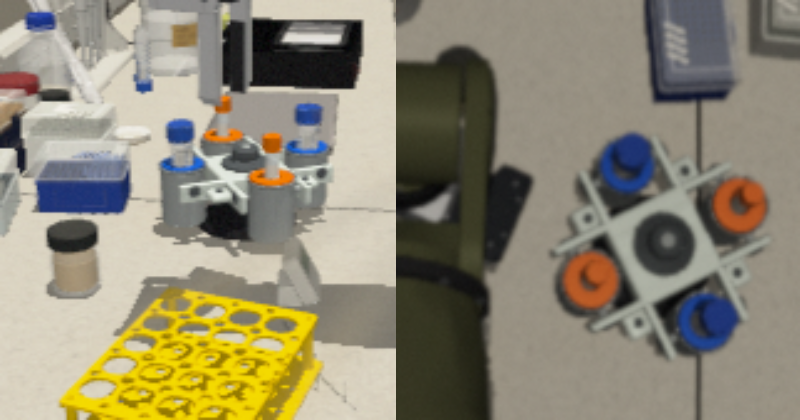

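All four tubes stand upright in matching buckets (side crop (180,145), (225,115), (272,155), (309,125)). The rack is empty, and the timer and jar are where they were.

```bash
python3 -c "
from cell import manip
print(manip.sign_off())"
```

```text
the job is handed in; nothing more can be done
None
```

The rotor is loaded and handed in at about 47 s on the robot's clock: both blue-capped tubes stand home in the blue buckets, both orange-capped tubes in the orange ones, like facing like, with the timer and jar untouched.

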